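# Switch on the microscope in order

### The arm

A 7-joint arm with a two-finger parallel gripper is mounted at the origin on the work surface. World frame = base frame: x ahead of the robot, y to its left, z up, the work surface at z = 0. Lengths are in mm, angles in degrees, forces in N, time in s.
With the tool pointing down it reaches from about 400 to 925 mm from the base axis. Payload 5.6 kg.
Tool frame: the origin (TCP) lies midway between the tips of the shut fingers; the grasp point (between the pads) lies 19 mm behind it; z points along the fingers, y is the line along which they close (so a half turn about z gives the same grasp; the last joint's range is limited). The gripper opens to 85 mm and grips with 20 to 120 N. Pads are 22 mm wide; open, the fingers measure 114 mm over their backs; the gripper's body (76 mm by 85 mm) begins 54 mm behind the grasp point. The pads swing forward as they close: fully open they stand 13 mm farther back than shut.
Start: joints at [-71.963, 26.786, -0.665, 91.828, 0.344, 61.387, -3.226], TCP at [227.68, 608.827, 231.29] pointing down, gripper open.
Joint ranges: [-144.91, 144.91], [-17.63, 115.5], [-89.93, 88.59], [15.96, 139.68], [-74.01, 254.01], [8.47, 105.57], [-167.45, 167.45]. Speed limits (degrees/s): [147.25, 147.25, 180, 180, 180, 180, 180].

### API

Orientations are given as [roll, pitch, yaw] about the fixed x, y, z axes, in that order (R = Rz(yaw) Ry(pitch) Rx(roll)).
In Python, from plant import bot gives the robot as it stands. The module is installed in compiled form; this text tells all that it offers. Calls block until the motion is done:
- bot.move_to(position, orientation): joint-space move of the TCP to a pose.
- bot.move_l(position, orientation=None, rate=150, threshold=None): straight line of the TCP; orientation=None keeps the orientation; rate is the mean speed in mm/s. With threshold (N) it stops when the force on the tool has changed by that much, and returns True; else False.
- bot.move_joints(angles): joint-space move.
- bot.ungrasp() and bot.grasp(newtons=None): open the fingers fully, or close them until they stop; newtons is the grip in N (None keeps the last).
- bot.pause(seconds).
- bot.inverse_kinematics(position, orientation): joint angles nearest the present ones, or None.
- bot.state(): the state.
- bot.get_image(name): name is "side" or "top" or "wrist"; returns a dict with "image" (384x512x3 uint8, red, green, blue), "camera_matrix" (3x3 intrinsics, pixels), "extrinsics" (4x4, takes a point from camera to world coordinates); the wrist camera has in their place "hand_eye" (4x4, takes a point from camera to tool coordinates, whose origin is the TCP and whose axes are the flange's). Camera axes: x right, y down, z forward; pixel columns grow to the right and rows downward; lengths in mm; the calibration is good to about 2 mm. A picture is of the moment at which its call begins: read the wrist's pose just before it. There is no depth.
A pose or a line that the arm cannot do raises bot.IKError and nothing moves.
- bot.close_job(): hands the job in; it is judged then, once.
The state is a dict: "t": time; "joint_positions": joint angles; "joint_vel": joint speeds; "joint_efforts": joint torques, N m; "tcp_pos": TCP position; "tool_rot": TCP orientation; "contact_force": force on the tool from outside, world axes, zero at the start; "torque": the same for the moment, N m; "grip_width": opening from 0.0 (shut) to 1.0 (fully open); "gripper_force": force on a finger pad.
Only numpy, scipy, OpenCV 4.12 (cv2) and the standard library are available. Lean on these libraries where they do the work, as an engineer would, in place of code of your own. Each camera call takes 0.05 s, during which the arm holds its last target. There are 200 camera calls.

### The job

Switch on the microscope at its control box: with the fingertips, lightly press down the long bar key (mains), then the large round key (lamp), then the square key (camera), in that order, so that each stays clearly down. Leave the small round key and the cross-shaped key up, pull no key upwards, and do not move the carton, slide pack, bottle or bowl.

Things in the scene. Friction and masses are not known exactly. Their poses are not given: they have to be found in the camera images.
- console: fixed grey control box, 180 (x) x 270 (y) x 60 mm high, dark top; origin under its centre, on the bench; yaw within 0.5 rad. Five off-white latching keys on top: three in the row nearer the robot (x -40, y -80, 0, 80 mm in its frame), two in the farther row (x 40, y -40, 40 mm); which key is where varies. Centres are 80 mm or more apart.
- bar_key: the bar-shaped key, 50 mm long and 18 mm wide (its length runs along its y axis): the mains key. Origin: fixed centre of the key's place, level with the box's top (60 mm above the bench); axes as the box's. The key's flat top is 22 mm above it when up, 12 mm when down and let go; a black surround 3 mm high lies about 4 mm round the key.
- bar_press (a joint): how far the bar-shaped key is pressed, in m: 0 up (as at the start), 0.010 fully down; counts as down beyond 0.006. The latch moves straight down against about 2.5 N of friction and stays where it is left. The key's cap sits on it on a cushion spring (1.5 N per mm, up to 6 mm; about 1 mm while the latch moves), so 5 to 8 N is plenty; over 20 N is too hard. Negative: pulled up (at most 5 mm).
- biground_key: the large round key, 36 mm in diameter: the lamp key. Origin: fixed centre of the key's place, level with the box's top (60 mm above the bench); axes as the box's. The key's flat top is 22 mm above it when up, 12 mm when down and let go; a black surround 3 mm high lies about 4 mm round the key.
- biground_press (a joint): how far the large round key is pressed, in m: 0 up (as at the start), 0.010 fully down; counts as down beyond 0.006. The latch moves straight down against about 2.5 N of friction and stays where it is left. The key's cap sits on it on a cushion spring (1.5 N per mm, up to 6 mm; about 1 mm while the latch moves), so 5 to 8 N is plenty; over 20 N is too hard. Negative: pulled up (at most 5 mm).
- square_key: the square key, 26 x 26 mm: the camera key. Origin: fixed centre of the key's place, level with the box's top (60 mm above the bench); axes as the box's. The key's flat top is 22 mm above it when up, 12 mm when down and let go; a black surround 3 mm high lies about 4 mm round the key.
- square_press (a joint): how far the square key is pressed, in m: 0 up (as at the start), 0.010 fully down; counts as down beyond 0.006. The latch moves straight down against about 2.5 N of friction and stays where it is left. The key's cap sits on it on a cushion spring (1.5 N per mm, up to 6 mm; about 1 mm while the latch moves), so 5 to 8 N is plenty; over 20 N is too hard. Negative: pulled up (at most 5 mm).
- smallround_key: the small round key, 18 mm in diameter: not needed in this job. Origin: fixed centre of the key's place, level with the box's top (60 mm above the bench); axes as the box's. The key's flat top is 22 mm above it when up, 12 mm when down and let go; a black surround 3 mm high lies about 4 mm round the key.
- smallround_press (a joint): how far the small round key is pressed, in m: 0 up (as at the start), 0.010 fully down; counts as down beyond 0.006. The latch moves straight down against about 2.5 N of friction and stays where it is left. The key's cap sits on it on a cushion spring (1.5 N per mm, up to 6 mm; about 1 mm while the latch moves), so 5 to 8 N is plenty; over 20 N is too hard. Negative: pulled up (at most 5 mm).
- cross_key: the cross-shaped (plus sign) key, 34 mm across, arms 11 mm wide: not needed in this job. Origin: fixed centre of the key's place, level with the box's top (60 mm above the bench); axes as the box's. The key's flat top is 22 mm above it when up, 12 mm when down and let go; a black surround 3 mm high lies about 4 mm round the key.
- cross_press (a joint): how far the cross-shaped (plus sign) key is pressed, in m: 0 up (as at the start), 0.010 fully down; counts as down beyond 0.006. The latch moves straight down against about 2.5 N of friction and stays where it is left. The key's cap sits on it on a cushion spring (1.5 N per mm, up to 6 mm; about 1 mm while the latch moves), so 5 to 8 N is plenty; over 20 N is too hard. Negative: pulled up (at most 5 mm).
- carton: loose white and blue carton of lancets, 45 x 75 x 75 mm high, origin at the centre of its underside; stands left of the box: leave it alone
- slidepack: loose cardboard pack of glass slides, 80 x 55 x 32 mm high, origin at the centre of its underside; lies right of the box: leave it alone
- oilbottle: loose amber bottle of immersion oil, 32 mm in diameter, 75 mm high, origin at the centre of its underside; stands beyond the box: leave it alone
- bowl: loose steel bowl, 100 mm across, 35 mm high, origin at the centre of its underside; stands right of the box: leave it alone

How it is judged (in metres and radians):
On the way, in this order (a step that is already met when the one before it is completed fails the run):
1. the mains (bar) key is pressed down, the later keys still up (value of joint bar_press above 0.006 m and value of joint each of biground_press, square_press below 0.004 m), for 0.1 s.
2. the lamp (large round) key is pressed down, the later keys still up (value of joint each of biground_press, bar_press above 0.006 m and value of joint square_press below 0.004 m), for 0.1 s.
3. the camera (square) key is pressed down, the other two still down (value of joint each of square_press, bar_press, biground_press above 0.006 m), for 0.1 s.
At the end, for the whole second after the job is handed in: bar, large round and square keys are each more than 6 mm down (of 10 mm), the small round and cross keys are within 3 mm of up, and the carton, pack, bottle and bowl are within 20 mm of where they stood (all of step 3 and value of joint smallround_press between -0.003 and 0.003 m and value of joint cross_press between -0.003 and 0.003 m and distance of each of carton, slidepack, oilbottle, bowl from where it was at the start of the episode below 0.02 m); the robot touches nothing.
It fails at once if out of order: the lamp key (large round) goes down more than 4 mm before the mains key (bar) is down (6 mm), or the camera key (square) before the lamp key ((value of joint biground_press above 0.004 m and value of joint bar_press below 0.006 m) or (value of joint square_press above 0.004 m and value of joint biground_press below 0.006 m)).
It fails at once if the small round or cross key is pressed more than 3 mm (value of joint any of smallround_press, cross_press above 0.003 m).
It fails at once if a key is pulled up by more than 3 mm (value of joint any of bar_press, biground_press, square_press, smallround_press, cross_press below -0.003 m).
It fails at once if a key is pressed with more than 20 N (contact force between anything else and bar_key above 20 N or contact force between anything else and biground_key above 20 N or contact force between anything else and square_key above 20 N or contact force between anything else and smallround_key above 20 N or contact force between anything else and cross_key above 20 N).
It fails at once if the carton, slide pack, bottle or bowl is lifted or moved by more than 20 mm (distance of any of carton, slidepack, oilbottle, bowl from where it was at the start of the episode above 0.02 m).
It also fails if it takes over 35 s, if anything falls off the work surface, if the arm or the gripper's body presses on something with over 40 N, if the wrist force passes 120 N, or if a joint passes its speed limit or range.

## Working session

There is one attempt and no reset: what is moved stays moved. The work goes in short steps, each a Python script; the robot and the scene stay as the last script left them, time stands still between calls to the robot, and variables do not carry over. Pictures are saved under pics/ and viewed, at most 10 in all, crops included, and the job is handed in when it is done.

```bash
mkdir -p pics; python3 - <<'E'
from plant import bot
import cv2,numpy as np
for n in("top","side"):
    d=bot.get_image(n);cv2.imwrite(f"pics/{n}0.png",d["image"][:,:,::-1]);print(n,d["camera_matrix"].tolist(),np.round(d["extrinsics"],3).tolist())
s=bot.state();print(s["t"],s["tcp_pos"],s["tool_rot"],s["contact_force"])
E
```

```text
top [[411.3885169047908, 0.0, 255.4706738632528], [0.0, 411.3885169047908, 184.84608011436177], [0.0, 0.0, 1.0]] [[-0.017, -0.992, 0.126, 429.705], [-1.0, 0.017, -0.003, 55.488], [0.001, -0.126, -0.992, 1260.524], [0.0, 0.0, 0.0, 1.0]]
side [[373.40872892959686, 0.0, 265.3808304911432], [0.0, 373.40872892959686, 203.76658585486368], [0.0, 0.0, 1.0]] [[0.98, -0.124, 0.157, 439.008], [-0.199, -0.538, 0.819, -696.249], [-0.017, -0.834, -0.552, 564.635], [0.0, 0.0, 0.0, 1.0]]
0.1 [227.53265356 608.35036273 230.43341653] [-1.79908661e+02  6.07156467e-03  1.59493307e+02] [-0.26584519 -0.17246968 -0.22489168]
```

View pics/top0.png

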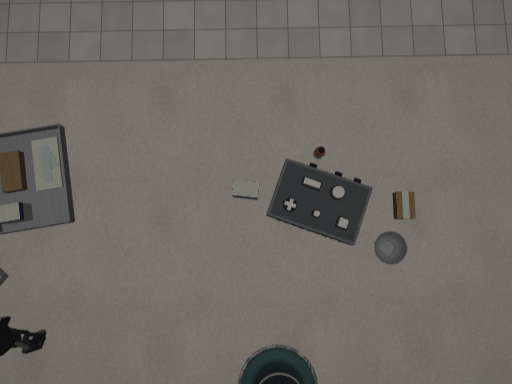

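View pics/side0.png

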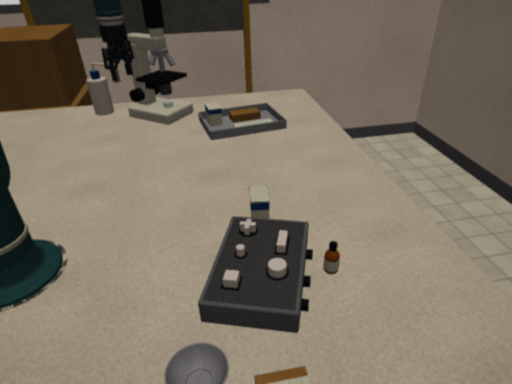

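The top view shows the cross at (290,204), small round at (316,213), square at (343,222), bar at (313,183) and big round at (338,192). The box yaw is about -18°. The side view agrees. Next I'll compute centroids, fit the layout and take a wrist view to refine it.

```bash
cat >h.py <<'E'
import cv2,numpy as np
from scipy.spatial.transform import Rotation as R
from plant import bot
# layout in box frame
L={'cross':(-40,80),'small':(-40,0),'square':(-40,-80),'bar':(40,40),'big':(40,-40)}
def ray(uv,K,T,z):
    d=T[:3,:3]@np.linalg.inv(K)@[uv[0],uv[1],1]; o=T[:3,3]
    return o+d*(z-o[2])/d[2]
def blobs(img,roi,thr,amin):
    """off-white blob centroids inside roi (u0,v0,u1,v1)"""
    u0,v0,u1,v1=roi; g=img[v0:v1,u0:u1].min(2)
    n,_,st,c=cv2.connectedComponentsWithStats((g>thr).astype('uint8'))
    return [(c[i]+[u0,v0],st[i,4]) for i in range(1,n) if st[i,4]>=amin]
def fit(P):
    """rigid 2D fit of layout to dict of measured xy -> origin, yaw, residuals"""
    k=list(P);A=np.array([L[i] for i in k],float);B=np.array([P[i][:2] for i in k])
    a,b=A-A.mean(0),B-B.mean(0)
    yaw=np.arctan2((a[:,0]*b[:,1]-a[:,1]*b[:,0]).sum(),(a*b).sum())
    M=np.array([[np.cos(yaw),-np.sin(yaw)],[np.sin(yaw),np.cos(yaw)]])
    o=B.mean(0)-M@A.mean(0)
    return o,yaw,{i:np.round(P[i][:2]-(o+M@L[i]),1) for i in k},{i:o+M@L[i] for i in L}
E
python3 - <<'E'
from h import *
S={'top':{'cross':(290,204),'small':(316,213),'square':(343,222),'bar':(313,183),'big':(338,192)},
'side':{'cross':(248,227),'small':(240,250),'square':(231,279),'bar':(282,241),'big':(277,267)}}
for n in S:
    d=bot.get_image(n);P={}
    for k,(u,v) in S[n].items():
        b=blobs(d["image"],(u-13,v-11,u+13,v+11),125,10)
        b=max(b,key=lambda q:q[1]); P[k]=ray(b[0],d["camera_matrix"],d["extrinsics"],82 if n=='top' else 80); print(k,b[0].round(1),b[1])
    o,y,r,W=fit(P);print(n,o,np.degrees(y),r)
    if n=='top': O,Y=o,y
bot.grasp(20)
p=[O[0],O[1],330]
for w in (0,90,180,-90):
    q=bot.inverse_kinematics(p,[180,0,np.degrees(Y)+w]); print(w,None if q is None else np.round(q))
w=bot.get_image("wrist");print(w["hand_eye"].round(2).tolist())
E
```

```text
cross [289.7 204.1] 47
small [316.5 213.2] 16
square [342.9 222.6] 60
bar [311.7 182.5] 72
big [338.1 191.6] 89
top [ 531.52155651 -134.94356193] -20.15639801337769 {'cross': array([-0. ,  0.3]), 'small': array([ 0.1, -0.5]), 'square': array([-0.3,  0.1]), 'bar': array([0.1, 0.1]), 'big': array([0.1, 0. ])}
cross [247.4 223.1] 62
small [239.8 246.5] 26
square [230.7 274.6] 121
bar [281.7 237.6] 112
big [276.9 263.9] 164
side [ 532.98915593 -132.48990087] -20.268075985127144 {'cross': array([-0.1,  0. ]), 'small': array([-0. ,  0.3]), 'square': array([0.1, 0. ]), 'bar': array([-0.1, -0.3]), 'big': array([ 0.1, -0.1])}
0 [-38.  17.  60. 102. -15.  70. -83.]
90 [-32.  15.  52. 102. -12.  69.   3.]
180 [-29.  14.  48. 102. -11.  69.  92.]
-90 [ 65.  31. -75.  96.  30.  77. 144.]
[[0.0, -0.94, -0.33, 83.85], [1.0, 0.0, -0.0, -0.54], [0.0, -0.33, 0.94, -142.0], [0.0, 0.0, 0.0, 1.0]]
```

Both views agree to 3 mm with residuals under 0.5 mm. I'll move over the box, check with the wrist camera, then press the bar.

```bash
cat >>h.py <<'E'
O=np.array([532.2,-133.7]);Y=-20.2
def place(k):
    c,s=np.cos(np.radians(Y)),np.sin(np.radians(Y)); x,y=L[k]
    return O+[c*x-s*y,s*x+c*y]
def press(k):
    x,y=place(k)
    bot.move_l([x,y,115]); bot.move_l([x,y,87],rate=80); bot.pause(.3)
    f0=bot.state()["contact_force"][2]
    hit=bot.move_l([x,y,67.5],rate=12,threshold=6)
    s=bot.state(); print(k,hit,s["tcp_pos"].round(1),s["contact_force"].round(1),round(f0,1))
    bot.move_l([x,y,115],rate=80)
E
python3 - <<'E'
from h import *
bot.move_to([O[0],O[1],300],[180,0,Y+90])
s=bot.state();w=bot.get_image("wrist");cv2.imwrite("pics/w1.png",w["image"][:,:,::-1])
print(s["t"],s["tcp_pos"],s["tool_rot"],s["grip_width"],s["contact_force"])
T=np.eye(4);T[:3,:3]=R.from_euler('xyz',s["tool_rot"],degrees=True).as_matrix();T[:3,3]=s["tcp_pos"];T=T@w["hand_eye"]
print({k:(lambda q:(w["camera_matrix"]@(q/q[2])).round()[:2])(np.linalg.inv(T)[:3]@[*place(k),82,1]) for k in L})
for b,a in blobs(w["image"],(0,0,512,384),125,150): print(b.round(1),a,ray(b,w["camera_matrix"],T,82)[:2].round(1))
print({k:place(k).round(1) for k in L})
E
```

```text
3.85 [ 532.55251528 -132.62360356  299.79996168] [-1.79982181e+02 -2.51075247e-03  6.99103669e+01] -0.00039114323050220027 [-0.18019299  0.30823452 -0.71770692]
{'cross': array([223.,  92.]), 'small': array([225., 164.]), 'square': array([227., 226.]), 'bar': array([295., 130.]), 'big': array([292., 196.])}
[252.4 170.3] 132884 [ 521.9 -137.9]
[223.6  92.6] 490 [523.  -45.6]
[295.3 129.3] 649 [ 584.2 -109.9]
[226.  164.3] 154 [ 495.4 -120.6]
[292.6 196.5] 592 [ 556.3 -185.3]
[227.7 226.4] 352 [ 467.4 -195.2]
[259.6 350.3] 350 [ 436.8 -395.4]
{'cross': array([522.3, -44.8]), 'small': array([ 494.7, -119.9]), 'square': array([ 467., -195.]), 'bar': array([ 583.6, -110. ]), 'big': array([ 555.9, -185.1])}
```

View pics/w1.png

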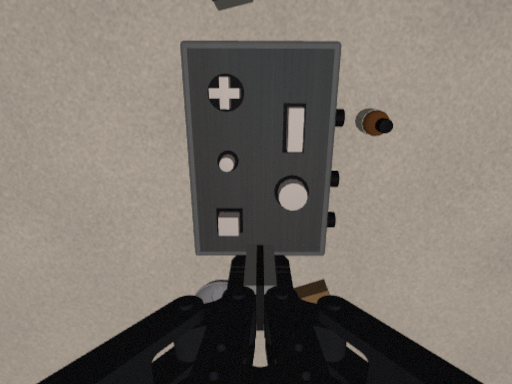

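The wrist view agrees within 1 mm: bar (295,129), big round (292,196), square (228,226). The shut fingers are narrow, so I'll press the bar.

```bash
python3 - <<'E'
from h import *
press('bar');print(bot.state()["t"])
E
```

```text
bar True [ 583.6 -110.    69. ] [-0.7 -0.4  6.3] 1.0
8.2583
```

The bar ended with the tip at z=69 and 6 N, so the latch is about 9–10 mm down. Next are the lamp and camera keys, then a check.

```bash
python3 - <<'E'
from h import *
press('big');press('square')
bot.move_l([O[0],O[1],250])
s=bot.state();w=bot.get_image("wrist");cv2.imwrite("pics/w2.png",w["image"][:,:,::-1]);print(s["t"],s["contact_force"])
E
```

```text
big True [ 556.  -185.    68.9] [-1.5  0.6  7.1] 0.2
square True [ 467.1 -195.    68.8] [-1.2  1.   5.8] 0.2
16.775 [-0.59995343 -0.70511092  0.213813  ]
```

View pics/w2.png

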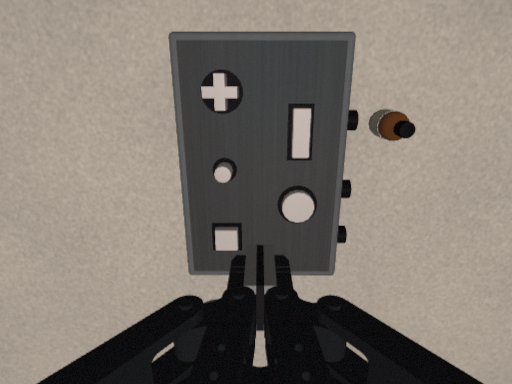

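The bar (301,132), big round (298,206) and square (227,239) keys sit low with their sides hidden. The cross and small round keys are still up.

```bash
python3 -c "
from plant import bot
print(bot.close_job())"
```

```text
the job is handed in; nothing more can be done
None
```

I pressed the bar, large round and square keys down in that order at about 6–7 N each, the last wrist picture shows the small round and cross keys still up, and the job is handed in, though the hand-in returned no verdict.

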